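# Ease the release valve and lower the studio lift with the fired bowl

## Task

Take the red-winged key out of its wooden stand, seat it fully down over the flat tang of the bench lift's release valve without forcing it, and crack the valve open only a fraction of a turn, just until the platform carrying the fired bowl sinks slowly (clearly below 30 mm a second, always). When the platform is all the way down, turn the valve gently shut again and leave the key standing on it. The bowl must stay upright on the platform; touch nothing but the key.

Things in the scene. Friction and masses are not known exactly. Their poses are not given: they have to be found in the camera images.
- jack: hydraulic bench lift, blue-grey, bolted down: steel base, cylinder 84 mm wide and 104 mm high at its origin (origin under the ram axis, on the table). Its valve block, 76 x 76 x 22 mm, is at x 20, y -165 mm in its frame. The 150 mm square platform starts with its top 172 mm above the table.
- lift (a joint): sinking of the ram and platform (m): 0 raised (the start is within 3 mm of it), 0.055 all the way down on the stop. Its speed grows with the opening beyond the point where it cracks, by about 20 mm/s per 0.1 rad, and settles in about 0.3 s. It drops by itself once cracked and stops when the valve is shut past that point.
- valve (a joint): release valve spindle (rad): 0 shut on its seat (a firm, slightly giving stop) as at the start, grows counterclockwise seen from above, up to 1.5. It turns stiffly (0.1 to 0.25 N m) and stays where it is left. The ram is held while it is nearly shut; it begins to sink somewhere between 0.1 and 0.8 rad, depending on the unknown weight of the bowl.
- valve_seat (a point): centre of the top of the valve's brass flange (66 mm wide), 34 mm above the table, turning with the spindle. A steel tang stands on it, 30 mm long along this frame's x, 10 mm thick along y, 23 mm high, its top 4 mm stepped in to 25 x 5 mm as a lead-in. The key's foot rests on this flange when fully down.
- platform (a point): centre of the top of the platform; z up
- key: valve key, 0.25 kg, upright in its stand, 121 mm high, origin: centre of its underside. Its foot (45 x 25 mm, 34 mm high) has a socket open below, 33 mm along x, 13 along y, 27 deep: 1.5 mm play each side over the tang, about 0.1 rad turning play each way; fits turned by half a turn too. Above: 16 mm shaft, then the red wing, 46 mm along x, 14 thick along y, 75 to 121 mm above the origin.
- key_stand: wooden stand, 100 x 80 mm; tray with rim 22 mm high; the key's foot stands in it 10 mm above the table. Origin at the centre of its underside. Fixed to the table.
- vase: white fired bowl with a jagged rim, 120 mm wide and about 95 mm high, loose on the platform; origin at the centre of its underside; z up
- brush_pot: terracotta pot, 72 mm wide, with brushes up to 170 mm high; loose; leave alone
- glaze_jar: amber jar, 68 mm wide, 75 mm high; loose; leave alone
- slip_jar: blue jar, 68 mm wide, 75 mm high; loose; leave alone
- tile_a: terracotta tile 90 x 90 x 12 mm; loose; leave alone
- tile_b: brown tile 100 x 70 x 12 mm; loose; leave alone
- rib: wooden potter's rib 110 x 50 x 8 mm; loose; leave alone
Things that resemble listed ones, but are neither listed nor needed, are in the scene too. What is shaped like the key but purple is not meant. There is more than one size of the vase; the one meant has the size given above.

How it is judged (in metres and radians):
On the way, in this order (a step that is already met when the one before it is completed fails the run):
1. the key is fully down over the valve's tang (horizontal distance between key and valve_seat below 0.005 m and z of key in the frame of valve_seat between -0.004 and 0.006 m and angle between key's own z axis and vertical below 0.1 rad), for 0.2 s.
2. the platform has sunk all the way down (all of step 1 and value of joint lift above 0.053 m), for 0.2 s.
At the end, for the whole second after the job is handed in: platform all the way down (lift above 53 mm), valve shut (below 0.1 rad), the key released, upright and fully down on the valve (within 5 mm of its axis, foot within 6 mm of the flange), the bowl upright and at rest within 30 mm of the platform's middle (all of step 2 and value of joint valve below 0.1 rad and angle between vase's own z axis and vertical below 0.1 rad and z of vase in the frame of platform below 0.006 m and horizontal distance between vase and platform below 0.03 m and linear speed of each of vase, key below 0.01 m/s); the robot touches nothing.
It fails at once if the platform sinks faster than 35 mm/s (velocity of joint lift above 0.035 m/s).
It fails at once if the key is forced against the lift or its valve with more than 50 N (contact force between key and jack above 50 N).
It fails at once if the bowl tips or slides on the platform (angle between vase's own z axis and vertical above 0.15 rad or horizontal distance between vase and platform above 0.035 m).
It fails at once if the robot touches the lift or the bowl, or the key the bowl (contact force between any of the arm, the fingers, key and vase above 2 N or contact force between any of the arm, the fingers and jack above 2 N).
It fails at once if a bystander is moved by more than 15 mm (distance of any of brush_pot, glaze_jar, slip_jar, tile_a, tile_b, rib from where it was at the start of the episode above 0.015 m).
It also fails if it takes over 67 s, if anything falls off the work surface, if the arm or the gripper's body presses on something with over 40 N, if the wrist force passes 120 N, or if a joint passes its speed limit or range.

## Robot

A 6-joint arm with a two-finger parallel gripper is mounted at the origin on the work surface. World frame = base frame: x ahead of the robot, y to its left, z up, the work surface at z = 0. Lengths are in mm, angles in rad, forces in N, time in s.
With the tool pointing down it reaches from about 275 to 1000 mm from the base axis. Payload 8.4 kg.
Tool frame: the origin (TCP) lies at the very end of the fingers, on their centre line; the grasp point (between the pads) lies 19 mm behind it; z points along the fingers, y is the line along which they close (so a half turn about z gives the same grasp; the last joint's range is limited). The gripper opens to 85 mm and grips with 20 to 120 N. Pads are 22 mm wide; open, the fingers measure 114 mm over their backs; the gripper's body (76 mm by 85 mm) begins 54 mm behind the grasp point. The pads swing forward as they close: fully open they stand 13 mm farther back than shut.
Start: joints at [1.202, 0.353, 1.633, -0, 1.155, -0.002], TCP at [224.143, 583.428, 231.281] pointing down, gripper open.
Joint ranges: [-2.63, 2.63], [-0.92, 2.1], [0.06, 2.66], [-1.3, 4.44], [0, 2.69], [-3.02, 3.02]. Speed limits (rad/s): [2.22, 2.22, 2.79, 3.14, 3.14, 3.14].

## Interface

Orientations are given as [roll, pitch, yaw] about the fixed x, y, z axes, in that order (R = Rz(yaw) Ry(pitch) Rx(roll)).
In Python, from rig import sensors, grab_frame, camera_params, order gives the robot as it stands. The module is installed in compiled form; this text tells all that it offers.
- The arm moves only by the tool move_arm, never from a script. Its argument "motion" is a list of rows, each a list of 7 numbers: the turn, a rotation vector about the tool's x, y, z in a scale on which 1.0 is 2 rad, then the shift along the tool's x, y, z in normalised numbers (1 is 0.4 m), then the finger opening in m, from 0 to 0.0854. A call has 1 to 8 rows; each row is the pose to reach, as a shift and turn from the pose commanded when the call began, along the tool's axes at that moment; what a row does not reach only later rows make up. A row lasts 1/8 s, in which the tool goes at most 62.5 mm and 10.7 degrees, less where a joint would pass 70% of its speed; a pose out of reach is approached as far as the arm can. Shift and turn numbers lie between -1 and 1, and a call with a number outside is refused. A call with a gripper value outside its range is refused whole. The fingers move at their own pace and stop on an object; "grip_force" is the grip in N (left out, the last holds). Time passes only in rows, so rows that repeat a pose let the fingers close. It gives the time, the measured TCP pose, the force, the opening and the grip force at its end, in the units of the state.
- sensors.sense(): the state, without advancing time (a new reading comes with each control period).
- grab_frame(name): name is "side" or "top"; returns (picture, depth): 384x512x3 uint8, red, green, blue; 384x512 float32, mm along the optical axis (not along the pixel's ray), 0 where there is no reading.
- camera_params(name): a dict with "camera_matrix" (3x3 intrinsics, pixels), "k1" (the pictures are not rectified: a ray, as slopes to the right and down, at radius r is drawn at 1 + k1 r^2 times it, then the intrinsics apply), "world_from_camera" (4x4, takes a point from camera to world coordinates). Camera axes: x right, y down, z forward; pixel columns grow to the right and rows downward; lengths in mm; the calibration is good to about 2 mm. A picture is of the moment at which its call begins. camera_params takes no time and is no camera call.
- order.sign_off(): hands the job in; it is judged then, once.
The state is a dict: "clock": time; "qpos": joint angles; "qvel": joint speeds; "joint_efforts": joint torques, N m; "eef_pos": TCP position; "tcp_rot": TCP orientation; "contact_force": force on the tool from outside, world axes, zero at the start; "wrist_torque": the same for the moment, N m; "opening": opening from 0.0 (shut) to 1.0 (fully open); "grasp_force": force on a finger pad.
Only numpy, scipy, OpenCV 4.12 (cv2) and the standard library are available. Lean on these libraries where they do the work, as an engineer would, in place of code of your own. Each camera call takes 0.05 s, during which the arm holds its last target. There are 200 camera calls.

## Working session

There is one attempt and no reset: what is moved stays moved. The work goes in short steps, Python scripts to look and compute and a tool call to move; the robot and the scene stay as the last step left them, time stands still between calls to the robot, and variables do not carry over. Pictures are saved under pics/ and viewed, at most 10 in all, crops included, and the job is handed in when it is done.

Besides the shell and the picture viewer there is one more tool, called after "Call:" as name(argument=value, ...), one argument or row to a line, values as JSON. move_arm: Moves the arm, as the interface text tells. Its arguments: {"type":"object","properties":{"motion":{"type":"array","items":{"type":"array","items":{"type":"number"}}},"grip_force":{"type":"number"}},"required":["motion"]}

```bash
mkdir -p pics; cat > h.py <<'E'
import numpy as np, cv2
from rig import sensors, grab_frame, camera_params, order
def pts(name, depth, mask=None):
    """world points for every pixel (HxWx3) from the depth"""
    p=camera_params(name); K=np.array(p["camera_matrix"]); T=np.array(p["world_from_camera"])
    h,w=depth.shape; u,v=np.meshgrid(np.arange(w),np.arange(h))
    s=slopes(p,np.stack([u,v],-1).reshape(-1,2)).reshape(h,w,2)
    P=np.concatenate([s*depth[...,None],depth[...,None]],-1)
    return P@T[:3,:3].T+T[:3,3]
def slopes(p,uv):
    K=np.array(p["camera_matrix"]); 
    return cv2.undistortPoints(np.asarray(uv,float).reshape(-1,1,2),K,np.array([p["k1"],0,0,0,0.])).reshape(-1,2)
def onplane(name,uv,z):
    p=camera_params(name); T=np.array(p["world_from_camera"]); s=slopes(p,uv)
    d=np.c_[s,np.ones(len(s))]@T[:3,:3].T; o=T[:3,3]
    return o+d*((z-o[2])/d[:,2])[:,None]
E
python3 - <<'E'
from h import *
for n in("top","side"):
    im,d=grab_frame(n); np.savez(f"{n}0.npz",im=im,d=d)
    cv2.imwrite(f"pics/{n}0.png",cv2.resize(im[...,::-1],(800,600)))
    p=camera_params(n); print(n,np.round(p["camera_matrix"],1).tolist(),p["k1"],np.round(p["world_from_camera"],3).tolist())
s=sensors.sense(); print(s)
E
```

```text
top [[379.1, 0.0, 256.7], [0.0, 379.1, 196.4], [0.0, 0.0, 1.0]] 0.013324669601506146 [[0.089, -0.964, 0.251, 285.623], [-0.996, -0.087, 0.02, -23.11], [0.002, -0.252, -0.968, 1225.963], [0.0, 0.0, 0.0, 1.0]]
side [[426.8, 0.0, 263.6], [0.0, 426.8, 194.2], [0.0, 0.0, 1.0]] -0.05322191468361592 [[0.758, -0.313, 0.573, -14.937], [-0.653, -0.384, 0.653, -674.834], [0.016, -0.869, -0.495, 614.417], [0.0, 0.0, 0.0, 1.0]]
{'clock': 0.1, 'qpos': array([ 1.20162116e+00,  3.53591179e-01,  1.63404896e+00, -3.16057360e-06,
        1.15522422e+00, -2.39868774e-03]), 'qvel': array([ 7.99502333e-04, -1.09897638e-03, -2.12560382e-03,  8.70155011e-05,
        1.12360568e-03, -9.15924162e-04]), 'joint_efforts': array([-1.44862905e-03, -6.06356478e+01, -3.42819500e+01,  2.90243946e-06,
        4.07349231e-03, -4.79823115e-06]), 'eef_pos': array([223.97507774, 583.02893585, 230.63371063]), 'tcp_rot': array([-3.14032094e+00, -1.60503156e-07,  2.77481745e+00]), 'contact_force': array([ 0.22381235,  0.53173195, -0.03135771]), 'wrist_torque': array([-0.05116564, -0.01234887,  0.03867866]), 'grasp_force': 0.0, 'opening': 1.0027543085811035}
```

View pics/top0.png

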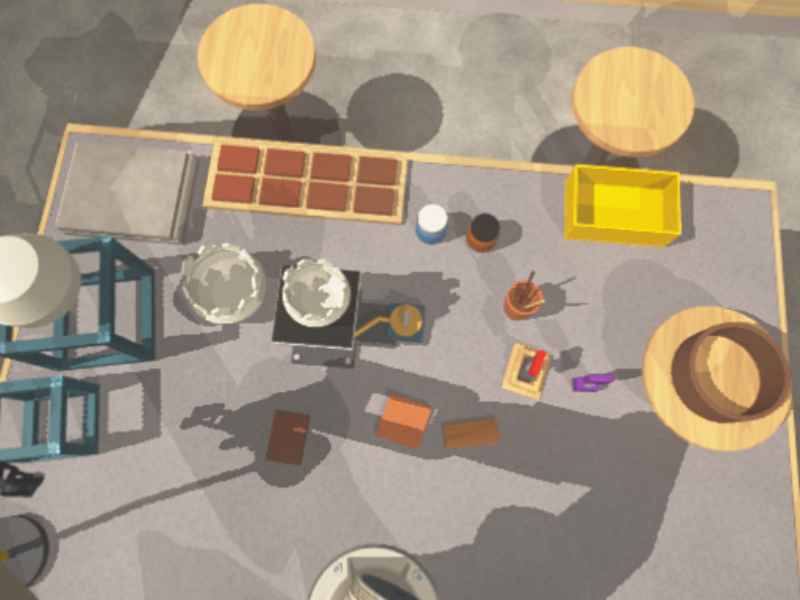

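View pics/side0.png

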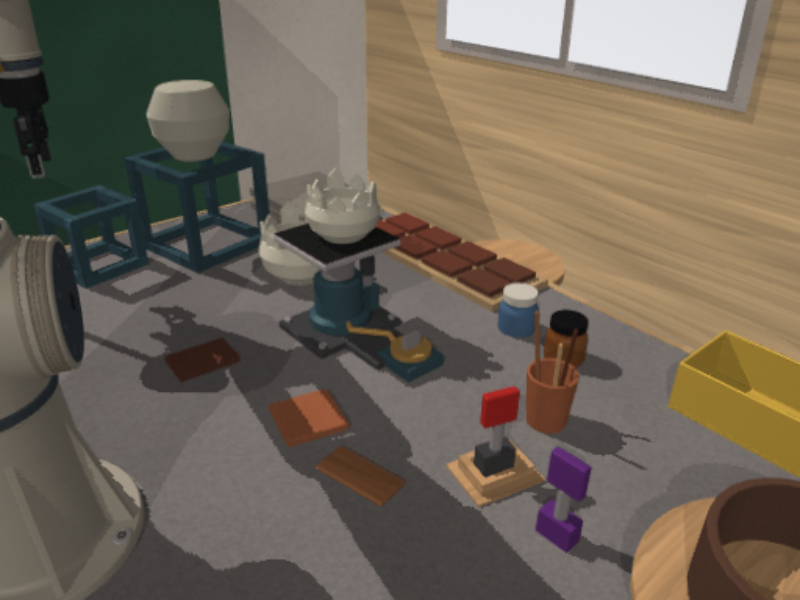

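Top view: red-winged key in its stand at (537,362), purple lookalike at (593,382) lying close by; valve brass flange at (407,320); the bowl on the platform at (316,290), a bigger bowl at (222,285). Side view: red wing (500,407), purple (568,475), tang (410,342). Choice: the red-winged one in the wooden stand.

```bash
python3 - <<'E'
from h import *
crops=[]
for n in("top","side"):
    z=np.load(f"{n}0.npz"); im,d=z["im"],z["d"]; P=pts(n,d)
    hsv=cv2.cvtColor(im,cv2.COLOR_RGB2HSV)
    sel=((hsv[...,0]<6)|(hsv[...,0]>174))&(hsv[...,1]>190)&(hsv[...,2]>110)
    c,l,st,ce=cv2.connectedComponentsWithStats(sel.astype(np.uint8))
    for i in range(1,c):
        if st[i,4]<25: continue
        q=P[(l==i)&(d>0)]; print(n,"red",st[i].tolist(),"med",np.median(q,0).round(1),"zmin/max",np.percentile(q[:,2],[3,97]).round(1))
        m=(l==i)
        top=q[q[:,2]>np.percentile(q[:,2],97)-4]
        r=cv2.minAreaRect(top[:,:2].astype(np.float32)); print("  top face",len(top),top.mean(0).round(1),np.round(r[0],1),np.round(r[1],1),r[2])
    # brass flange
    br=(hsv[...,0]>8)&(hsv[...,0]<28)&(hsv[...,1]>120)
    # valve region
    vx,vy={"top":(260,205),"side":(262,218)}[n]
    box=np.zeros_like(br); box[vy-28:vy+28,vx-35:vx+35]=1
    b=br&box&(d>0)&(P[...,2]>28)&(P[...,2]<40)
    q=P[b]; print(n,"brass",b.sum(),q.mean(0).round(1),q.min(0).round(),q.max(0).round())
    t=box&(d>0)&(P[...,2]>47)&(P[...,2]<64); q=P[t]
    print(n,"tang",t.sum(),q.mean(0).round(1) if t.sum() else None, cv2.minAreaRect(q[:,:2].astype(np.float32)) if t.sum() else None)
    boxes={"top":[(225,180,300,240),(310,205,410,260)],"side":[(215,190,300,250),(280,230,400,355)]}[n]
    for x0,y0,x1,y1 in boxes:
        crops.append(cv2.resize(im[y0:y1,x0:x1,::-1],(400,300),interpolation=cv2.INTER_CUBIC))
cv2.imwrite("pics/crop.png",np.vstack([np.hstack(crops[:2]),np.hstack(crops[2:])]))
E
```

```text
top red [339, 225, 10, 15, 68] med [ 486.8 -262.9  130.8] zmin/max [119.4 135.1]
  top face 26 [ 488.5 -263.2  132.9] [ 487.4 -264.1] [10.5 39. ] 68.41722106933594
top brass 322 [564.9   4.6  34.6] [528. -41.  28.] [602.  91.  39.]
top tang 32 [567.9  -8.5  55.7] ((568.4594116210938, -9.382410049438477), (28.98785972595215, 9.591570854187012), 4.956409931182861)
side red [308, 248, 24, 25, 422] med [ 481.9 -268.3  116.2] zmin/max [ 90.1 130.6]
  top face 113 [ 485.5 -266.2  129.3] [ 486.8 -265.3] [14.8 44. ] 72.67632293701172
side brass 330 [557.8   3.1  32.3] [527. -42.  28.] [600.  88.  36.]
side tang 87 [563.8  38.7  53.2] ((565.539794921875, 64.34613800048828), (161.2830047607422, 41.53889465332031), 86.25170135498047)
```

View pics/crop.png

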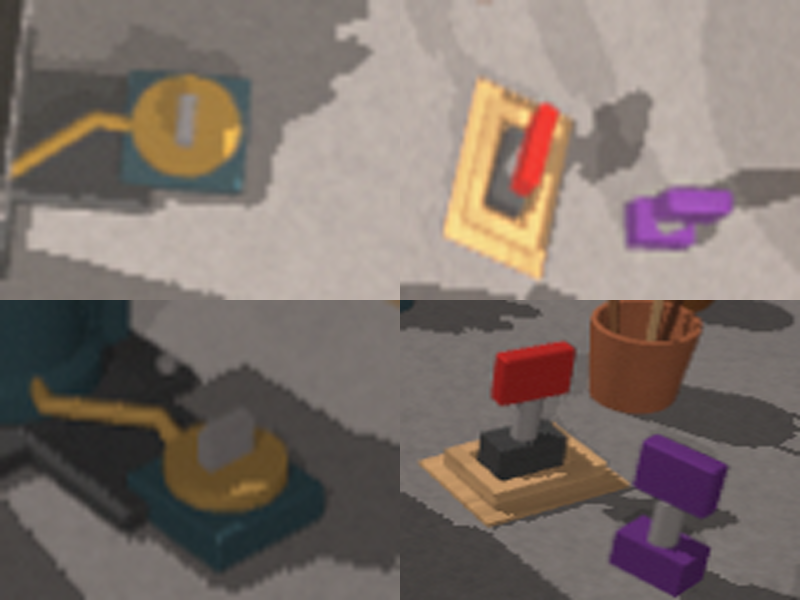

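The crop shows the red-winged key upright in its stand, its foot dark (top frame wing centre ≈ (344,232) px), the purple lookalike beside it, and the steel tang on the brass flange, nearly in line with world x. Now the finer numbers.

```bash
python3 - <<'E'
from h import *
D={n:np.load(f"{n}0.npz") for n in("top","side")}
def ax(q):
    r=cv2.minAreaRect(q[:,:2].astype(np.float32)); w,h=r[1]; a=r[2]+(90 if h>w else 0); return np.round(r[0],1),np.round(r[1],1),round((a+90)%180-90,1)
for n in D:
    im,d=D[n]["im"],D[n]["d"]; P=pts(n,d); hsv=cv2.cvtColor(im,cv2.COLOR_RGB2HSV); H,S,V=[hsv[...,i].astype(int) for i in range(3)]
    pu=(H>130)&(H<160)&(S>100)&(d>0); q=P[pu]; t=q[q[:,2]>q[:,2].max()-8]; print(n,"purple",ax(t),q[:,2].max(),ax(q))
    ro={"top":np.s_[180:232,240:290],"side":np.s_[195:245,220:310]}[n]
    h,s,v=H[ro],S[ro],V[ro]; Z=P[ro]; y0,x0=ro[0].start,ro[1].start
    br=((h>10)&(h<30)&(s>110)&(Z[...,2]>24)&(Z[...,2]<42)).astype(np.uint8)
    cn=max(cv2.findContours(br,cv2.RETR_EXTERNAL,cv2.CHAIN_APPROX_NONE)[0],key=cv2.contourArea)[:,0]+[x0,y0]
    hull=cv2.convexHull(onplane(n,cn,34)[:,:2].astype(np.float32))
    w=onplane(n,cn,34)[:,:2]; 
    # drop the lever: robust circle fit with R=33
    from scipy.optimize import least_squares
    f=least_squares(lambda c:np.hypot(*(w-c).T)-33,[567,-9],loss="soft_l1",f_scale=1.); r=np.hypot(*(w-f.x).T)-33
    print(n,"flange centre",f.x.round(1),"resid med",np.median(abs(r)).round(2))
    g=(s<60)&(np.hypot(Z[...,0]-567,Z[...,1]+9)<24)&(Z[...,2]>36)
    vv,uu=np.nonzero(g); print(n,"tang px",len(uu),"plane57",ax(onplane(n,np.c_[uu+x0,vv+y0],57)),"plane45",ax(onplane(n,np.c_[uu+x0,vv+y0],45)))
    q=Z[g]; qq=q[q[:,2]>53]; print("   depth",ax(q),ax(qq),qq.mean(0).round(1),len(qq))
    a,b=np.linalg.eigh(np.cov(qq[:,:2].T)); print("   pca",np.degrees(np.arctan2(b[1,1],b[0,1])).round(1))
    # red
    red=((H<6)|(H>174))&(S>190)&(V>110); red[:200]=0
    vv,uu=np.nonzero(red&(P[...,2]>124)&(abs(P[...,0]-487)<40)); w=onplane(n,np.c_[uu,vv],131); print(n,"wing top",ax(w))
    # other things
    if n=="top":
        m=(d>0)&(P[...,2]>60)
        for nm,(a,b),R in (("pot",(522,298),30),("bowl",(316,290),45)):
            sub=m.copy(); yy,xx=np.indices(m.shape); sub&=(np.hypot(xx-a*.64,yy-b*.64)<R*.64)
            q=P[sub]; print(nm,np.median(q,0).round(),np.percentile(q,[2,98],axis=0).round().tolist())
E
```

```text
top purple (array([ 470.7, -383.5]), array([ 9.4, 45. ]), -84.6) 127.15601284251647 (array([ 470.7, -383.3]), array([24.5, 45.9]), -89.9)
top flange centre [568.4  -6.3] resid med 2.25
top tang px 27 plane57 (array([567.1,  -8.9]), array([ 7.9, 30.3]), -1.9) plane45 (array([570. ,  -8.7]), array([ 7.9, 30.6]), -1.9)
   depth (array([568.8,  -8.9]), array([ 7.8, 29.4]), -2.2) (array([568.2,  -8.8]), array([ 7.6, 27.2]), -3.0) [567.9  -8.9  57.6] 22
   pca 179.0
top wing top (array([ 489. , -263.5]), array([12.2, 43. ]), -19.2)
pot [ 627. -244.   84.] [[591.0, -272.0, 62.0], [658.0, -206.0, 154.0]]
bowl [561. 152. 183.] [[500.0, 85.0, 170.0], [615.0, 226.0, 261.0]]
side purple (array([ 469. , -385.9]), array([44.3, 13.9]), 89.1) 122.55293916291112 (array([ 517. , -350.6]), array([162.6,  49.8]), 36.3)
side flange centre [538.   24.2] resid med 17.18
side tang px 96 plane57 (array([554.4, -23.4]), array([51.4, 25.2]), 21.7) plane45 (array([566.7,  -9.4]), array([52.5, 25.8]), 21.7)
   depth (array([566.5, -10.7]), array([11.2, 32.7]), -0.7) (array([564.7,  -8.8]), array([28.1,  8.2]), 5.8) [565.4  -9.7  55.1] 25
   pca -178.8
side wing top (array([ 482.2, -269.4]), array([18.2, 46.9]), -18.5)
```

Careful with the scale: shifts go in shares of 0.4 m and turns go in shares of 2 rad. That gives: -0.349 m is -0.8725, -0.0436 m is -0.109.

Call:
move_arm(
  motion=[
    [0,0,0,-0.085,-0.109,0,0.045],
    [0,0,0,-0.1715,-0.218,0,0.045],
    [0,0,0,-0.2575,-0.3275,0,0.045],
    [0,0,0,-0.3425,-0.4363,0,0.045],
    [0,0,0,-0.4288,-0.545,0,0.045],
    [0,0,0,-0.515,-0.655,0,0.045],
    [0,0,0,-0.6,-0.7625,0,0.045],
    [0,0,0,-0.6863,-0.8725,0,0.045],
  ],
)

```text
clock: 1.1
eef_pos: [355.3, 157.6, 231.3]
tcp_rot: [3.141, 0.0, 2.775]
contact_force: [0.6, 1.5, 0.3]
opening: 0.525
grasp_force: 0.0
```

Converted, -0.349 m is -0.8725, -0.305 m is -0.7625, -0.035 rad is -0.0175.

Call:
move_arm(
  motion=[
    [0,0,0,-0.085,-0.109,0,0.045],
    [0,0,0,-0.1715,-0.218,0,0.045],
    [0,0,0,-0.2575,-0.3275,0,0.045],
    [0,0,0,-0.3425,-0.4363,0,0.045],
    [0,0,0,-0.4288,-0.545,0,0.045],
    [0,0,-0.005,-0.515,-0.655,0,0.045],
    [0,0,-0.01,-0.6,-0.7625,0.025,0.045],
    [0,0,-0.0175,-0.6863,-0.8725,0.075,0.045],
  ],
)

```text
clock: 2.1
eef_pos: [487.0, -267.2, 201.4]
tcp_rot: [-3.141, 0.002, 2.81]
contact_force: [-0.0, 0.2, 1.2]
opening: 0.525
grasp_force: 0.0
```

Converted, 0.109 m is 0.2725, 0.0007 m is 0.0018.

Call:
move_arm(
  motion=[
    [0,0,0,0.0018,0.005,0.1,0.045],
    [0,0,0,0.0018,0.005,0.2,0.045],
    [0,0,0,0.0018,0.005,0.25,0.045],
    [0,0,0,0.0018,0.005,0.2725,0.045],
    [0,0,0,0.0018,0.005,0.2725,0.0],
    [0,0,0,0.0018,0.005,0.2725,0.0],
    [0,0,0,0.0018,0.005,0.2725,0.0],
  ],
  grip_force=60,
)

```text
clock: 2.98
eef_pos: [486.7, -263.1, 93.1]
tcp_rot: [-3.141, 0.001, 2.81]
contact_force: [-0.0, -0.1, 0.4]
opening: 0.158
grasp_force: 60.1
```

```bash
python3 - <<'E'
from h import *
im,d=grab_frame("side"); cv2.imwrite("pics/grasp.png",cv2.resize(im[200:345,240:430,::-1],(760,580),interpolation=cv2.INTER_CUBIC))
s=sensors.sense(); print({k:np.round(v,3) for k,v in s.items()})
E
```

```text
{'clock': np.float64(3.025), 'qpos': array([-0.498,  0.415,  1.901, -0.   ,  0.824, -1.737]), 'qvel': array([ 0.   ,  0.002,  0.002, -0.   , -0.001,  0.001]), 'joint_efforts': array([-7.0000e-03, -5.6274e+01, -2.5728e+01, -1.9000e-02, -1.8000e-02,
       -0.0000e+00]), 'eef_pos': array([ 486.72 , -263.105,   93.045]), 'tcp_rot': array([-3.141e+00,  1.000e-03,  2.810e+00]), 'contact_force': array([-0.257,  0.186,  0.501]), 'wrist_torque': array([ 0.053,  0.05 , -0.035]), 'grasp_force': np.float64(60.319), 'opening': np.float64(0.155)}
```

View pics/grasp.png

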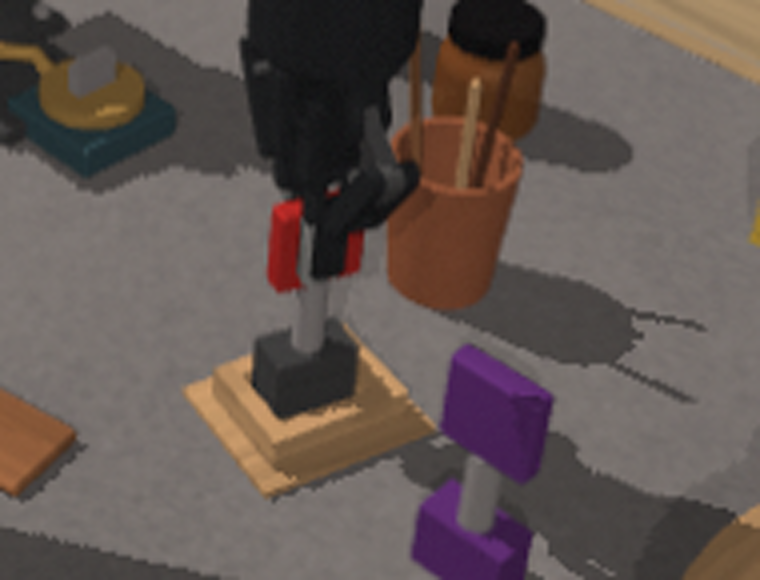

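The key is held upright by its red wing (about (310,240) in the crop), foot still in the stand, the pot and purple key untouched. Lifting and carrying it over the valve.

Converted, 0.2664 m is 0.666, 0.225 m is 0.5625, -0.33 rad is -0.165.

Call:
move_arm(
  motion=[
    [0,0,0,0,0,-0.05,0.0],
    [0,0,0,0,0,-0.1375,0.0],
    [0,0,0,0,0.025,-0.22,0.0],
    [0,0,-0.04,0.0038,0.15,-0.225,0.0],
    [0,0,-0.08,0.0075,0.2875,-0.225,0.0],
    [0,0,-0.12,0.0113,0.425,-0.225,0.0],
    [0,0,-0.155,0.015,0.5625,-0.225,0.0],
    [0,0,-0.165,0.017,0.666,-0.225,0.0],
  ],
)

```text
clock: 4.03
eef_pos: [567.0, -6.6, 182.6]
tcp_rot: [3.141, 0.001, -3.141]
contact_force: [0.3, 0.1, -2.7]
opening: 0.154
grasp_force: 60.0
```

```bash
python3 - <<'E'
from h import *
s=sensors.sense(); print({k:np.round(s[k],3) for k in("clock","eef_pos","tcp_rot","contact_force","opening","qpos")})
out=[]
for n in("top","side"):
    im,d=grab_frame(n); np.savez(f"{n}1.npz",im=im,d=d)
    x,y={"top":(232,170),"side":(215,140)}[n]
    out.append(cv2.resize(im[y:y+(60 if n=="top" else 110),x:x+(60 if n=="top" else 110),::-1],(400,400),interpolation=cv2.INTER_CUBIC))
cv2.imwrite("pics/above.png",np.hstack(out))
E
```

```text
{'clock': np.float64(4.025), 'eef_pos': array([566.996,  -6.609, 182.641]), 'tcp_rot': array([ 3.141e+00,  1.000e-03, -3.141e+00]), 'contact_force': array([ 0.347,  0.066, -2.703]), 'opening': np.float64(0.154), 'qpos': array([-0.014,  0.316,  1.806,  0.   ,  1.019, -1.586])}
```

View pics/above.png

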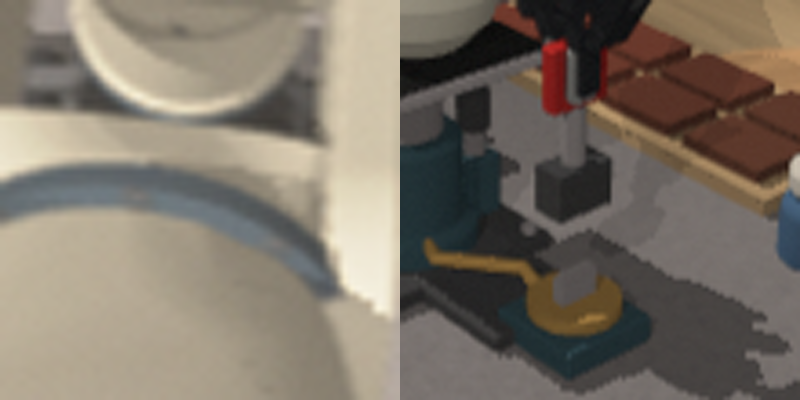

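The side half shows the key upright in the gripper (foot at about (572,185)), a little up and behind the tang at (575,283); the top view is covered by the arm. Measuring foot against tang from the side picture.

```bash
cat > meas.py <<'E'
from h import *
def edge(n,mask,z,lab):
    """lowest outline of mask cast on plane z -> positions of the -y face and -x face there"""
    cols=np.nonzero(mask.sum(0)>2)[0]; bot=np.array([np.nonzero(mask[:,c])[0].max()+.5 for c in cols])
    w=onplane(n,np.c_[cols,bot],z)[:,:2]; k=bot.argmax()
    L,R=w[:k],w[k+1:]      # left of the front corner: -x face; right: -y face
    print(lab,"corner",w[k].round(1),"| -x face",np.median(L[1:,0]).round(1),"n",len(L),"| -y face",np.median(R[:-1,1]).round(1),"n",len(R))
    print("  L",w[:k+1].round(1).tolist(),"\n  R",w[k:].round(1).tolist())
E
python3 - <<'E'
from meas import *
n="side"; z=np.load("side1.npz"); im,d=z["im"],z["d"]; P=pts(n,d); hsv=cv2.cvtColor(im,cv2.COLOR_RGB2HSV).astype(int)
yy,xx=np.indices(d.shape)
foot=(abs(xx-262)<14)&(abs(yy-190)<14)&(P[...,2]>93)&(P[...,2]<140)&(hsv[...,2]<75)&(np.hypot(P[...,0]-567,P[...,1]+9)<45)
tang=(abs(xx-263)<10)&(abs(yy-217)<10)&(hsv[...,1]<75)&(P[...,2]>30)&(np.hypot(P[...,0]-567,P[...,1]+9)<28)
for m,lab,zb,hx,hy in((foot,"foot",99.6,22.5,12.5),(tang,"tang",34,15,5)):
    m=m.astype(np.uint8); c,l,st,_=cv2.connectedComponentsWithStats(m); m=l==1+st[1:,4].argmax(); print(lab,m.sum(),st[1+st[1:,4].argmax()])
    edge(n,m,zb,lab); q=P[m]
    print("  depth: x pct",np.percentile(q[:,0],[3,10,50,90,97]).round(1),"y",np.percentile(q[:,1],[3,10,50,90,97]).round(1),"z",np.percentile(q[:,2],[3,97]).round(1))
E
```

```text
foot 308 [252 180  21  21 308]
foot corner [550.6 -10.2] | -x face 550.4 n 6 | -y face -12.6 n 14
  L [[551.6, 13.5], [550.4, 8.2], [549.3, 3.0], [551.1, 1.5], [549.9, -3.6], [551.8, -5.1], [550.6, -10.2]] 
  R [[550.6, -10.2], [552.5, -11.7], [554.3, -13.2], [556.1, -14.7], [561.0, -12.6], [562.9, -14.2], [567.8, -12.1], [569.7, -13.6], [574.7, -11.5], [576.5, -13.0], [581.6, -10.9], [583.4, -12.5], [585.3, -14.0], [590.4, -11.9], [592.3, -13.4]]
  depth: x pct [547.8 548.4 561.  587.3 591.9] y [-15.4 -14.6 -12.4   5.3   9.4] z [102.2 133.6]
tang 107 [257 212  12  12 107]
tang corner [551.2 -10.4] | -x face nan n 1 | -y face -13.5 n 10
  L [[552.2, -5.4], [551.2, -10.4]] 
  R [[551.2, -10.4], [553.1, -11.9], [555.0, -13.5], [556.9, -15.0], [564.6, -9.8], [563.6, -14.8], [568.4, -13.0], [570.3, -14.5], [575.2, -12.7], [577.1, -14.3], [582.0, -12.4]]
  depth: x pct [551.2 552.4 563.9 577.7 580.7] y [-15.2 -14.5 -12.3  -7.2  -5.4] z [34.4 56.8]
  return _methods._mean(a, axis=axis, dtype=dtype,
  ret = ret.dtype.type(ret / rcount)
```

Converted, 0.01 m is 0.025, 0.005 m is 0.0125.

Call:
move_arm(
  motion=[
    [0,0,0,0,0,0.0125,0.0],
    [0,0,0,0,0,0.025,0.0],
    [0,0,0,0,0,0.025,0.0],
    [0,0,0,0,0,0.025,0.0],
  ],
)

```text
clock: 4.62
eef_pos: [566.5, -9.5, 172.3]
tcp_rot: [-3.142, -0.0, 3.139]
contact_force: [-1.4, 0.3, -2.3]
opening: 0.156
grasp_force: 60.1
```

```bash
cat >> meas.py <<'E'
def both(cx=567,cy=-9,dz=0,save=None):
    n="side"; s=sensors.sense(); e=s["eef_pos"]; im,d=grab_frame(n); P=pts(n,d); hsv=cv2.cvtColor(im,cv2.COLOR_RGB2HSV).astype(int)
    print({k:np.round(s[k],3) for k in("clock","eef_pos","tcp_rot","contact_force","wrist_torque")})
    if save: np.savez(save,im=im,d=d)
    near=np.hypot(P[...,0]-cx,P[...,1]-cy)<48; zb=e[2]-83+dz
    foot=near&(P[...,2]>zb-6)&(P[...,2]<zb+37)&(hsv[...,2]<75)&(hsv[...,1]<90)
    tang=near&(np.hypot(P[...,0]-567,P[...,1]+9)<28)&(hsv[...,1]<75)&(P[...,2]>30)&(P[...,2]<61)
    red=near&(P[...,2]>zb+70)&((hsv[...,0]<6)|(hsv[...,0]>174))&(hsv[...,1]>180)
    for m,lab,z in((foot,"foot",zb),(tang,"tang",34),(red,"wing",zb+75)):
        c,l,st,_=cv2.connectedComponentsWithStats(m.astype(np.uint8))
        if c<2: print(lab,"none"); continue
        m=l==1+st[1:,4].argmax(); print(st[1+st[1:,4].argmax()])
        edge(n,m,z,lab)
        q=P[m]; print("  depth: x",np.percentile(q[:,0],[3,10,50,90,97]).round(1),"y",np.percentile(q[:,1],[3,10,50,90,97]).round(1),"z",np.percentile(q[:,2],[3,97]).round(1))
E
python3 -c "
from meas import *
both(save='side2.npz')" 2>/dev/null
```

```text
{'clock': np.float64(4.625), 'eef_pos': array([566.517,  -9.543, 172.256]), 'tcp_rot': array([-3.142, -0.   ,  3.139]), 'contact_force': array([-1.374,  0.333, -2.291]), 'wrist_torque': array([-0.017, -0.043,  0.032])}
[253 185  21  22 311]
foot corner [545.8 -19.7] | -x face 545.5 n 6 | -y face -21.3 n 14
  L [[546.6, 3.5], [545.5, -1.6], [544.4, -6.7], [546.2, -8.2], [545.1, -13.2], [546.9, -14.7], [545.8, -19.7]] 
  R [[545.8, -19.7], [547.7, -21.2], [549.5, -22.7], [554.3, -20.7], [556.1, -22.2], [561.0, -20.3], [562.8, -21.8], [564.7, -23.3], [569.6, -21.3], [571.4, -22.8], [576.4, -20.8], [581.4, -18.8], [583.2, -20.3], [585.1, -21.9], [590.1, -19.8]]
  depth: x [545.1 546.4 560.  585.  589.2] y [-22.3 -21.8 -19.4  -2.7   1.4] z [ 90.3 123.1]
[257 212  12  12 107]
tang corner [551.2 -10.4] | -x face nan n 1 | -y face -13.5 n 10
  L [[552.2, -5.4], [551.2, -10.4]] 
  R [[551.2, -10.4], [553.1, -11.9], [555.0, -13.5], [556.9, -15.0], [561.7, -13.2], [563.6, -14.8], [568.4, -13.0], [570.3, -14.5], [575.2, -12.7], [577.1, -14.3], [582.0, -12.4]]
  depth: x [551.3 552.3 564.1 577.8 581.2] y [-14.6 -14.2 -12.2  -7.3  -5.2] z [34.7 56.9]
[255 156   8  20 111]
wing corner [550.9  -5.4] | -x face 552.3 n 2 | -y face -8.3 n 4
  L [[577.5, 33.9], [552.3, -0.1], [550.9, -5.4]] 
  R [[550.9, -5.4], [552.7, -6.9], [554.4, -8.3], [556.2, -9.8], [558.0, -11.2]]
  depth: x [544.4 545.5 547.9 555.5 558.9] y [-16.  -15.6 -12.7  -6.3  -2.5] z [169.7 209.7]
```

Foot centre ≈ (567.6,-9), tang centre ≈ (566.7,-9), yaw within ~1.5°: they agree within the lead-in. Lowering carefully.

Converted, 0.0345 m is 0.0863, 0.0008 m is 0.002.

Call:
move_arm(
  motion=[
    [0,0,0,0.002,0,0.025,0.0],
    [0,0,0,0.002,0,0.05,0.0],
    [0,0,0,0.002,0,0.065,0.0],
    [0,0,0,0.002,0,0.0725,0.0],
    [0,0,0,0.002,0,0.0775,0.0],
    [0,0,0,0.002,0,0.0825,0.0],
    [0,0,0,0.002,0,0.0863,0.0],
  ],
)

```text
clock: 5.55
eef_pos: [566.0, -8.8, 137.9]
tcp_rot: [-3.142, 0.0, 3.14]
contact_force: [-0.1, -1.0, -2.3]
opening: 0.151
grasp_force: 60.1
```

Converted, 0.004 m is 0.01, 0.003 m is 0.0075.

Call:
move_arm(
  motion=[
    [0,0,0,0,0,0.0025,0.0],
    [0,0,0,0,0,0.005,0.0],
    [0,0,0,0,0,0.0075,0.0],
    [0,0,0,0,0,0.01,0.0],
  ],
)

```text
clock: 6.05
eef_pos: [565.9, -8.8, 133.8]
tcp_rot: [-3.142, 0.0, 3.14]
contact_force: [-0.4, 0.2, -2.1]
opening: 0.156
grasp_force: 60.1
```

Converted, 0.006 m is 0.015, 0.0045 m is 0.0113.

Call:
move_arm(
  motion=[
    [0,0,0,0,0,0.0038,0.0],
    [0,0,0,0,0,0.0075,0.0],
    [0,0,0,0,0,0.0113,0.0],
    [0,0,0,0,0,0.015,0.0],
  ],
)

```text
clock: 6.55
eef_pos: [565.8, -8.8, 127.7]
tcp_rot: [-3.142, -0.0, 3.14]
contact_force: [0.2, -0.7, -2.5]
opening: 0.155
grasp_force: 60.1
```

Converted, 0.0075 m is 0.0188, 0.006 m is 0.015.

Call:
move_arm(
  motion=[
    [0,0,0,0,0,0.005,0.0],
    [0,0,0,0,0,0.01,0.0],
    [0,0,0,0,0,0.015,0.0],
    [0,0,0,0,0,0.0188,0.0],
  ],
)

```text
clock: 7.05
eef_pos: [565.8, -8.8, 120.1]
tcp_rot: [3.142, -0.0, 3.14]
contact_force: [0.0, -0.4, -2.9]
opening: 0.156
grasp_force: 60.1
```

Converted, 0.0025 m is 0.0063, 0.002 m is 0.005.

Call:
move_arm(
  motion=[
    [0,0,0,0,0,0.0018,0.0],
    [0,0,0,0,0,0.0035,0.0],
    [0,0,0,0,0,0.005,0.0],
    [0,0,0,0,0,0.0063,0.0],
  ],
)

```text
clock: 7.55
eef_pos: [565.9, -8.8, 117.8]
tcp_rot: [-3.142, 0.0, 3.14]
contact_force: [-0.8, -1.0, -2.5]
opening: 0.15
grasp_force: 60.1
```

Converted, 0.0006 m is 0.0015, 0.0003 m is 0.0008.

Call:
move_arm(
  motion=[
    [0,0,0,0,0,0.0008,0.0],
    [0,0,0,0,0,0.0015,0.0],
    [0,0,0,0,0,0.0015,0.0],
  ],
)

```text
clock: 7.92
eef_pos: [565.8, -8.8, 117.2]
tcp_rot: [-3.142, -0.0, 3.14]
contact_force: [-0.8, 0.1, -2.4]
opening: 0.153
grasp_force: 60.1
```

```bash
python3 - <<'E'
from h import *
im,d=grab_frame("side"); cv2.imwrite("pics/seat.png",cv2.resize(im[150:260,180:325,::-1],(725,550),interpolation=cv2.INTER_CUBIC))
E
```

```text
(no output)
```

View pics/seat.png

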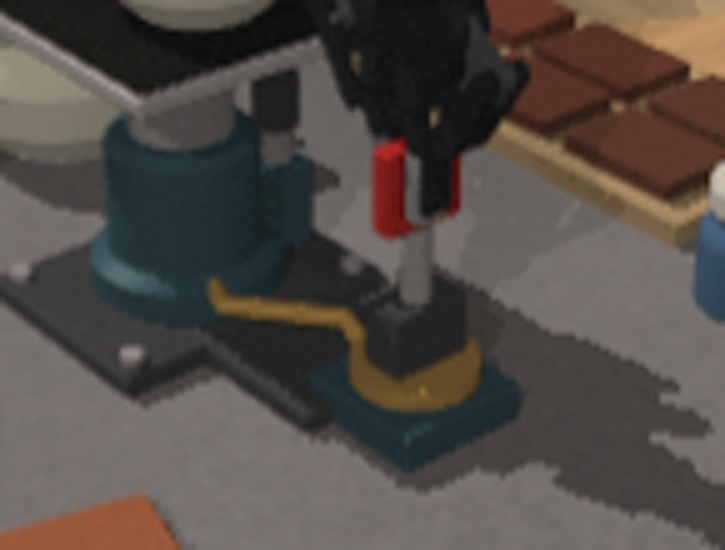

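Key foot sits on the brass flange at (420,350), tang swallowed. Now a baseline of platform height and the first turns.

```bash
cat > plat.py <<'E'
from h import *
import json,os
from scipy.spatial import cKDTree
def height():
    s=sensors.sense(); im,d=grab_frame("side"); P=pts("side",d); v=cv2.cvtColor(im,cv2.COLOR_RGB2HSV)[...,2]
    m=(d>0)&(abs(P[...,0]-561)<62)&(abs(P[...,1]-152)<62)&(P[...,2]>105)&(P[...,2]<182)&(v<70)
    q=P[m]; zm=np.median(q[q[:,2]>np.percentile(q[:,2],60)-6][:,2])
    w=(d>0)&(abs(P[...,0]-561)<62)&(abs(P[...,1]-152)<62)&(P[...,2]>150)&(v>90)
    ys=np.nonzero(w.sum(1)>3)[0]
    return s,zm,int(m.sum())
s,z,n=height(); f="plat.json"; old=json.load(open(f)) if os.path.exists(f) else None
c=float(s["clock"]); json.dump([c,float(z)],open(f,"w"))
print("clock",round(c,2),"z",round(z,2),n,"yaw",round(float(s["tcp_rot"][2]),3),"tau",np.round(s["wrist_torque"],3),"F",np.round(s["contact_force"],1), "v",None if not old else round((old[1]-z)/max(c-old[0],1e-3),1))
E
python3 plat.py; python3 plat.py
```

```text
clock 7.97 z 172.02 479 yaw 3.14 tau [-0.021 -0.004 -0.009] F [ 0.  -1.2 -3.4] v None
clock 8.03 z 171.99 489 yaw 3.14 tau [0.046 0.038 0.01 ] F [ 0.  -0.2 -2.7] v 0.6
```

Converted, -0.13 rad is -0.065.

Call:
move_arm(
  motion=[
    [0,0,-0.025,0,0,0,0.0],
    [0,0,-0.05,0,0,0,0.0],
    [0,0,-0.065,0,0,0,0.0],
    [0,0,-0.065,0,0,0,0.0],
    [0,0,-0.065,0,0,0,0.0],
  ],
)

```text
clock: 8.7
eef_pos: [565.6, -9.4, 117.2]
tcp_rot: [-3.141, -0.001, -3.014]
contact_force: [-2.4, -5.1, -0.1]
opening: 0.157
grasp_force: 60.1
```

```bash
python3 plat.py; python3 plat.py
```

```text
clock 8.7 z 172.04 467 yaw -3.014 tau [-1.285  0.375 -0.127] F [-2.4 -5.1 -0.1] v -0.1
clock 8.75 z 172.01 474 yaw -3.014 tau [-1.319  0.399 -0.173] F [-2.1 -4.4 -1.2] v 0.6
```

Converted, -0.08 rad is -0.04.

Call:
move_arm(
  motion=[
    [0,0,-0.02,0,0,0,0.0],
    [0,0,-0.04,0,0,0,0.0],
    [0,0,-0.04,0,0,0,0.0],
    [0,0,-0.04,0,0,0,0.0],
  ],
)

```text
clock: 9.3
eef_pos: [565.6, -9.3, 117.2]
tcp_rot: [-3.141, -0.001, -2.934]
contact_force: [-1.7, -5.3, -1.2]
opening: 0.156
grasp_force: 60.3
```

```bash
python3 plat.py; python3 plat.py
```

```text
clock 9.3 z 171.99 458 yaw -2.934 tau [-1.294  0.349 -0.07 ] F [-1.7 -5.3 -1.2] v 0.0
clock 9.35 z 171.97 464 yaw -2.934 tau [-1.261  0.319 -0.087] F [-1.7 -4.7 -0.2] v 0.4
```

Converted, -0.08 rad is -0.04.

Call:
move_arm(
  motion=[
    [0,0,-0.02,0,0,0,0.0],
    [0,0,-0.04,0,0,0,0.0],
    [0,0,-0.04,0,0,0,0.0],
    [0,0,-0.04,0,0,0,0.0],
  ],
)

```text
clock: 9.9
eef_pos: [565.7, -9.4, 117.1]
tcp_rot: [-3.141, -0.001, -2.854]
contact_force: [-0.9, -6.7, -1.5]
opening: 0.156
grasp_force: 60.3
```

```bash
python3 plat.py; python3 plat.py
```

```text
clock 9.9 z 172.02 463 yaw -2.854 tau [-1.376  0.279 -0.089] F [-0.9 -6.7 -1.5] v -0.1
clock 9.95 z 172.0 462 yaw -2.854 tau [-1.331  0.285 -0.086] F [-1.5 -5.1 -0.8] v 0.5
```

Converted, -0.08 rad is -0.04.

Call:
move_arm(
  motion=[
    [0,0,-0.02,0,0,0,0.0],
    [0,0,-0.04,0,0,0,0.0],
    [0,0,-0.04,0,0,0,0.0],
    [0,0,-0.04,0,0,0,0.0],
  ],
)

```text
clock: 10.5
eef_pos: [565.7, -9.6, 117.1]
tcp_rot: [-3.141, -0.001, -2.774]
contact_force: [-0.8, -6.1, -1.2]
opening: 0.153
grasp_force: 60.3
```

```bash
python3 plat.py; python3 plat.py
```

```text
clock 10.5 z 172.02 457 yaw -2.774 tau [-1.513  0.295 -0.14 ] F [-0.8 -6.1 -1.2] v -0.0
clock 10.55 z 171.92 462 yaw -2.774 tau [-1.486  0.223 -0.072] F [-1.2 -6.  -2.1] v 2.0
```

Call:
move_arm(
  motion=[
    [0,0,0,0,0,0,0.0],
    [0,0,0,0,0,0,0.0],
  ],
)

```text
clock: 10.85
eef_pos: [565.7, -9.6, 117.1]
tcp_rot: [-3.141, -0.001, -2.774]
contact_force: [-0.1, -5.6, -2.5]
opening: 0.157
grasp_force: 60.3
```

```bash
python3 plat.py
```

```text
clock 10.85 z 171.97 450 yaw -2.774 tau [-1.483  0.242 -0.08 ] F [-0.1 -5.6 -2.5] v -0.2
```

Still held. Next step.

Converted, -0.08 rad is -0.04.

Call:
move_arm(
  motion=[
    [0,0,-0.02,0,0,0,0.0],
    [0,0,-0.04,0,0,0,0.0],
    [0,0,-0.04,0,0,0,0.0],
    [0,0,-0.04,0,0,0,0.0],
  ],
)

```text
clock: 11.4
eef_pos: [565.8, -9.7, 117.1]
tcp_rot: [-3.14, -0.001, -2.694]
contact_force: [-0.9, -7.4, -1.8]
opening: 0.156
grasp_force: 60.3
```

```bash
python3 plat.py; python3 plat.py
```

```text
clock 11.4 z 171.98 456 yaw -2.694 tau [-1.632  0.227 -0.087] F [-0.9 -7.4 -1.8] v -0.0
clock 11.45 z 172.0 456 yaw -2.694 tau [-1.632  0.204 -0.092] F [-0.  -6.5 -1.7] v -0.3
```

Converted, -0.08 rad is -0.04.

Call:
move_arm(
  motion=[
    [0,0,-0.02,0,0,0,0.0],
    [0,0,-0.04,0,0,0,0.0],
    [0,0,-0.04,0,0,0,0.0],
    [0,0,-0.04,0,0,0,0.0],
  ],
)

```text
clock: 12.0
eef_pos: [565.8, -9.8, 117.2]
tcp_rot: [-3.14, -0.001, -2.614]
contact_force: [-1.0, -7.6, -1.7]
opening: 0.152
grasp_force: 60.2
```

```bash
python3 plat.py; python3 plat.py
```

```text
clock 12.0 z 172.0 449 yaw -2.614 tau [-1.747  0.224 -0.142] F [-1.  -7.6 -1.7] v -0.0
clock 12.05 z 171.96 447 yaw -2.614 tau [-1.734  0.245 -0.098] F [ 0.1 -7.2 -1.5] v 0.8
```

Converted, -0.08 rad is -0.04.

Call:
move_arm(
  motion=[
    [0,0,-0.02,0,0,0,0.0],
    [0,0,-0.04,0,0,0,0.0],
    [0,0,-0.04,0,0,0,0.0],
    [0,0,-0.04,0,0,0,0.0],
  ],
)

```text
clock: 12.6
eef_pos: [565.8, -9.9, 117.2]
tcp_rot: [-3.14, -0.001, -2.534]
contact_force: [-1.3, -7.4, -2.4]
opening: 0.158
grasp_force: 60.2
```

```bash
python3 plat.py; python3 plat.py
```

```text
clock 12.6 z 171.93 444 yaw -2.534 tau [-1.824  0.199 -0.1  ] F [-1.3 -7.4 -2.4] v 0.1
clock 12.65 z 171.96 454 yaw -2.534 tau [-1.859  0.18  -0.061] F [-1.2 -7.8 -2. ] v -0.5
```

Converted, -0.08 rad is -0.04.

Call:
move_arm(
  motion=[
    [0,0,-0.02,0,0,0,0.0],
    [0,0,-0.04,0,0,0,0.0],
    [0,0,-0.04,0,0,0,0.0],
    [0,0,-0.04,0,0,0,0.0],
  ],
)

```text
clock: 13.2
eef_pos: [565.9, -9.9, 117.2]
tcp_rot: [-3.14, -0.001, -2.454]
contact_force: [-0.4, -8.3, -2.0]
opening: 0.156
grasp_force: 60.1
```

```bash
python3 plat.py; python3 plat.py
```

```text
clock 13.2 z 171.95 458 yaw -2.454 tau [-1.958  0.179 -0.098] F [-0.4 -8.3 -2. ] v 0.0
clock 13.25 z 172.0 450 yaw -2.454 tau [-1.961  0.207 -0.117] F [-1.  -8.9 -2.4] v -1.1
```

Converted, -0.08 rad is -0.04.

Call:
move_arm(
  motion=[
    [0,0,-0.02,0,0,0,0.0],
    [0,0,-0.04,0,0,0,0.0],
    [0,0,-0.04,0,0,0,0.0],
    [0,0,-0.04,0,0,0,0.0],
  ],
)

```text
clock: 13.8
eef_pos: [565.9, -10.0, 117.2]
tcp_rot: [-3.14, -0.001, -2.373]
contact_force: [-1.2, -9.2, -1.8]
opening: 0.158
grasp_force: 60.1
```

```bash
python3 plat.py; python3 plat.py
```

```text
clock 13.8 z 166.37 420 yaw -2.373 tau [-2.107  0.112 -0.063] F [-1.2 -9.2 -1.8] v 10.2
clock 13.85 z 165.26 418 yaw -2.373 tau [-2.161  0.117 -0.078] F [  0.3 -10.2  -0.8] v 22.1
```

Converted, 0.06 rad is 0.03.

Call:
move_arm(
  motion=[
    [0,0,0.03,0,0,0,0.0],
  ],
)

```text
clock: 14.02
eef_pos: [565.6, -9.6, 117.1]
tcp_rot: [-3.141, -0.001, -2.435]
contact_force: [-0.7, -4.3, -1.7]
opening: 0.157
grasp_force: 60.3
```

```bash
python3 plat.py; python3 plat.py
```

```text
clock 14.03 z 161.39 398 yaw -2.435 tau [-1.186  0.386  0.03 ] F [-0.7 -4.3 -1.7] v 22.1
clock 14.07 z 160.24 380 yaw -2.439 tau [-1.35   0.296 -0.026] F [-1.4 -6.2 -1.8] v 23.0
```

Converted, 0.12 rad is 0.06.

Call:
move_arm(
  motion=[
    [0,0,0.03,0,0,0,0.0],
    [0,0,0.06,0,0,0,0.0],
  ],
)

```text
clock: 14.38
eef_pos: [566.0, -9.9, 117.2]
tcp_rot: [-3.14, -0.001, -2.555]
contact_force: [-0.5, -9.2, -2.5]
opening: 0.153
grasp_force: 60.1
```

```bash
python3 plat.py; python3 plat.py
```

```text
clock 14.38 z 153.28 382 yaw -2.555 tau [-2.173  0.026  0.147] F [-0.5 -9.2 -2.5] v 23.2
clock 14.43 z 152.07 386 yaw -2.558 tau [-2.001  0.098  0.096] F [-1.1 -9.  -2.5] v 24.2
```

Converted, 0.025 rad is 0.0125.

Call:
move_arm(
  motion=[
    [0,0,0.0125,0,0,0,0.0],
    [0,0,0.0125,0,0,0,0.0],
  ],
)

```text
clock: 14.72
eef_pos: [566.0, -10.0, 117.2]
tcp_rot: [-3.14, -0.001, -2.578]
contact_force: [-1.1, -7.5, -2.8]
opening: 0.158
grasp_force: 60.2
```

```bash
python3 plat.py; python3 plat.py
```

```text
clock 14.72 z 145.19 381 yaw -2.578 tau [-2.053  0.079  0.104] F [-1.1 -7.5 -2.8] v 22.9
clock 14.78 z 144.16 384 yaw -2.578 tau [-2.009  0.127  0.092] F [-0.1 -7.7 -2.4] v 20.7
```

Sinking steadily at about 21 mm/s and slowing; wait for the stop.

Converted, 0.01 rad is 0.005.

Call:
move_arm(
  motion=[
    [0,0,0.005,0,0,0,0.0],
    [0,0,0.005,0,0,0,0.0],
    [0,0,0.005,0,0,0,0.0],
    [0,0,0.005,0,0,0,0.0],
  ],
)

```text
clock: 15.32
eef_pos: [566.0, -10.0, 117.2]
tcp_rot: [-3.14, -0.001, -2.588]
contact_force: [-0.0, -7.3, -2.6]
opening: 0.156
grasp_force: 60.2
```

```bash
python3 plat.py; python3 plat.py
```

```text
clock 15.32 z 133.01 405 yaw -2.588 tau [-1.983  0.05   0.144] F [-0.  -7.3 -2.6] v 20.3
clock 15.38 z 132.0 402 yaw -2.588 tau [-2.016  0.129  0.122] F [-0.6 -9.2 -3.3] v 20.2
```

Call:
move_arm(
  motion=[
    [0,0,0,0,0,0,0.0],
    [0,0,0,0,0,0,0.0],
    [0,0,0,0,0,0,0.0],
    [0,0,0,0,0,0,0.0],
    [0,0,0,0,0,0,0.0],
    [0,0,0,0,0,0,0.0],
    [0,0,0,0,0,0,0.0],
    [0,0,0,0,0,0,0.0],
  ],
)

```text
clock: 16.42
eef_pos: [566.0, -10.0, 117.2]
tcp_rot: [-3.14, -0.001, -2.588]
contact_force: [-0.8, -8.3, -2.1]
opening: 0.153
grasp_force: 60.2
```

```bash
python3 plat.py; python3 plat.py
```

```text
clock 16.43 z 117.67 426 yaw -2.588 tau [-1.994  0.045  0.123] F [-0.8 -8.3 -2.1] v 13.6
clock 16.48 z 117.63 430 yaw -2.588 tau [-2.011  0.052  0.117] F [-0.4 -8.5 -1.9] v 0.7
```

The platform rests on its stop (54.4 mm down). Turning the valve shut.

Converted, 0.08 rad is 0.04.

Call:
move_arm(
  motion=[
    [0,0,0.04,0,0,0,0.0],
    [0,0,0.08,0,0,0,0.0],
    [0,0,0.12,0,0,0,0.0],
    [0,0,0.16,0,0,0,0.0],
    [0,0,0.2,0,0,0,0.0],
    [0,0,0.235,0,0,0,0.0],
    [0,0,0.265,0,0,0,0.0],
    [0,0,0.28,0,0,0,0.0],
  ],
)

```text
clock: 17.52
eef_pos: [566.0, -9.3, 117.2]
tcp_rot: [-3.141, 0.0, 3.134]
contact_force: [-0.5, -5.2, -2.5]
opening: 0.157
grasp_force: 60.2
```

```bash
python3 plat.py
```

```text
clock 17.52 z 117.64 471 yaw 3.134 tau [-1.266  0.079  0.236] F [-0.5 -5.2 -2.5] v -0.0
```

Converted, 0.03 rad is 0.015.

Call:
move_arm(
  motion=[
    [0,0,0.005,0,0,0,0.0],
    [0,0,0.01,0,0,0,0.0],
    [0,0,0.015,0,0,0,0.0],
  ],
)

```text
clock: 17.95
eef_pos: [566.1, -9.2, 117.2]
tcp_rot: [-3.141, 0.0, 3.105]
contact_force: [0.5, -5.2, -2.7]
opening: 0.155
grasp_force: 60.1
```

```bash
python3 plat.py
```

```text
clock 17.95 z 117.64 477 yaw 3.105 tau [-1.227 -0.012  0.209] F [ 0.5 -5.2 -2.7] v 0.0
```

Converted, 0.03 rad is 0.015.

Call:
move_arm(
  motion=[
    [0,0,0.005,0,0,0,0.0],
    [0,0,0.01,0,0,0,0.0],
    [0,0,0.015,0,0,0,0.0],
  ],
)

```text
clock: 18.38
eef_pos: [566.1, -9.2, 117.2]
tcp_rot: [-3.141, 0.0, 3.075]
contact_force: [0.9, -3.8, -2.6]
opening: 0.162
grasp_force: 60.1
```

```bash
python3 plat.py
```

```text
clock 18.38 z 117.58 470 yaw 3.075 tau [-1.157  0.031  0.252] F [ 0.9 -3.8 -2.6] v 0.1
```

Converted, 0.02 rad is 0.01.

Call:
move_arm(
  motion=[
    [0,0,0.005,0,0,0,0.0],
    [0,0,0.01,0,0,0,0.0],
  ],
)

```text
clock: 18.68
eef_pos: [566.1, -9.2, 117.2]
tcp_rot: [-3.141, 0.0, 3.055]
contact_force: [-0.1, -5.3, -4.1]
opening: 0.157
grasp_force: 60.1
```

```bash
python3 plat.py
```

```text
clock 18.68 z 117.6 475 yaw 3.055 tau [-1.216 -0.005  0.226] F [-0.1 -5.3 -4.1] v -0.1
```

Converted, 0.02 rad is 0.01.

Call:
move_arm(
  motion=[
    [0,0,0.005,0,0,0,0.0],
    [0,0,0.01,0,0,0,0.0],
  ],
)

```text
clock: 18.98
eef_pos: [566.0, -9.1, 117.2]
tcp_rot: [-3.141, 0.0, 3.035]
contact_force: [0.1, -5.5, -3.7]
opening: 0.16
grasp_force: 60.1
```

```bash
python3 plat.py
```

```text
clock 18.98 z 117.53 478 yaw 3.035 tau [-1.258 -0.     0.167] F [ 0.1 -5.5 -3.7] v 0.2
```

Converted, 0.02 rad is 0.01.

Call:
move_arm(
  motion=[
    [0,0,0.005,0,0,0,0.0],
    [0,0,0.01,0,0,0,0.0],
  ],
)

```text
clock: 19.27
eef_pos: [566.1, -9.1, 117.2]
tcp_rot: [-3.141, 0.001, 3.015]
contact_force: [1.0, -4.7, -3.1]
opening: 0.153
grasp_force: 60.4
```

```bash
python3 plat.py
```

```text
clock 19.27 z 117.56 478 yaw 3.015 tau [-1.163 -0.1    0.427] F [ 1.  -4.7 -3.1] v -0.1
```

Torque rose to 0.43 N m: on the seat. Confirm, relax, release.

Converted, 0.01 rad is 0.005.

Call:
move_arm(
  motion=[
    [0,0,0.005,0,0,0,0.0],
    [0,0,0.005,0,0,0,0.0],
  ],
)

```text
clock: 19.58
eef_pos: [566.1, -9.1, 117.2]
tcp_rot: [-3.141, 0.001, 3.006]
contact_force: [0.9, -5.7, -3.8]
opening: 0.158
grasp_force: 61.0
```

```bash
python3 plat.py
```

```text
clock 19.57 z 117.56 478 yaw 3.006 tau [-1.173 -0.125  0.548] F [ 0.9 -5.7 -3.8] v -0.0
```

Converted, -0.06 rad is -0.03.

Call:
move_arm(
  motion=[
    [0,0,-0.015,0,0,0,0.0],
    [0,0,-0.03,0,0,0,0.0],
    [0,0,-0.03,0,0,0,0.02],
    [0,0,-0.03,0,0,0,0.035],
    [0,0,-0.03,0,0,0,0.045],
    [0,0,-0.03,0,0,0,0.045],
    [0,0,-0.03,0,0,0,0.045],
  ],
  grip_force=20,
)

```text
clock: 20.5
eef_pos: [565.9, -8.8, 117.2]
tcp_rot: [3.141, 0.0, 3.065]
contact_force: [-0.6, 0.7, -0.1]
opening: 0.529
grasp_force: 0.0
```

Converted, 0.17 m is 0.425, -0.15 m is -0.375.

Call:
move_arm(
  motion=[
    [0,0,0,0,0,-0.025,0.045],
    [0,0,0,0,0,-0.075,0.045],
    [0,0,0,0,0,-0.15,0.045],
    [0,0,0,0,0,-0.25,0.045],
    [0,0,0,0.075,-0.025,-0.35,0.045],
    [0,0,0,0.2,-0.05,-0.375,0.045],
    [0,0,0,0.325,-0.1,-0.375,0.045],
    [0,0,0,0.425,-0.15,-0.375,0.045],
  ],
)

```text
clock: 21.5
eef_pos: [389.9, -55.8, 267.9]
tcp_rot: [-3.141, 0.001, 3.065]
contact_force: [-0.2, 0.0, 0.0]
opening: 0.527
grasp_force: 0.0
```

```bash
python3 plat.py; python3 - <<'E'
from h import *
a=[]
im,d=grab_frame("side"); np.savez("s9.npz",im=im,d=d); a.append(cv2.resize(im[100:260,170:330,::-1],(400,400),interpolation=cv2.INTER_CUBIC))
P=pts("side",d); hsv=cv2.cvtColor(im,cv2.COLOR_RGB2HSV)
red=((hsv[...,0]<6)|(hsv[...,0]>174))&(hsv[...,1]>180)&(np.hypot(P[...,0]-567,P[...,1]+9)<48)&(P[...,2]>90)
q=P[red]; t=q[q[:,2]>np.percentile(q[:,2],97)-5]; print("wing z",np.percentile(q[:,2],[3,97]).round(1),"top",cv2.minAreaRect(t[:,:2].astype(np.float32)))
dk=(hsv[...,2]<75)&(hsv[...,1]<90)&(np.hypot(P[...,0]-567,P[...,1]+9)<30)&(P[...,2]>30)&(P[...,2]<75); q=P[dk]; print("foot z",np.percentile(q[:,2],[2,98]).round(1),"x",np.percentile(q[:,0],[2,98]).round(1),"y",np.percentile(q[:,1],[2,98]).round(1))
im,d=grab_frame("top"); a.append(cv2.resize(im[150:250,170:270,::-1],(400,400),interpolation=cv2.INTER_CUBIC))
cv2.imwrite("pics/end.png",np.hstack(a))
E
```

```text
clock 21.5 z 117.61 495 yaw 3.065 tau [-0.017  0.014  0.042] F [-0.2  0.   0. ] v -0.0
wing z [114.6 154.5] top ((566.739990234375, -9.95389461517334), (15.132891654968262, 45.21125030517578), 81.23336791992188)
foot z [36.3 68.2] x [543.5 589.4] y [-23.7   3.6]
```

View pics/end.png

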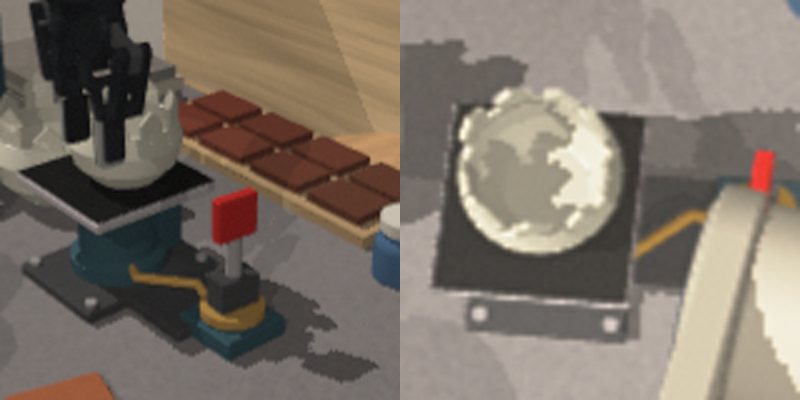

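The key stands upright on the flange (side crop (235,250), wing top z 154.5 mm, expected 155). The bowl is upright on the lowered platform, and the gripper is clear in front. Handing in.

```bash
python3 -c "
from rig import order
print(order.sign_off())"
```

```text
the job is handed in; nothing more can be done
None
```

The job is handed in at about 22 s on the robot's clock: the red-winged key is seated on the valve, the platform sank at no more than about 24 mm/s to its stop with the bowl upright, and the valve is turned shut with the key left standing, but the sign-off returned no verdict.

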